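# Take a finished label holder out of the vice and hold it home behind a shelf lip

### The job

Slide the jaw of the small green vice open by its red handle and lift the finished label holder out. Tuck the holder's lower edge down behind the lip on the front edge of the little parts shelf, its label facing outward (toward the robot), push it fully home against the spring in the slot, and finish with the gripper still holding it pressed home so that a lock screw could be driven; if let go it springs up again. Leave the tyre, the blue pliers and the screw dish alone, and leave the jaw open.

Things in the scene. Friction and masses are not known exactly. Their poses are not given: they have to be found in the camera images.
- vice: Small green vice with a sliding aluminium jaw, fixed to the table, 165 x 104 mm, body 50 mm high. Not the blue vice at the table's front edge. Its origin is on the table directly below the middle of the clamped holder; its x axis is the way the jaw opens (away from the robot), y to the left, z up. The holder stands in a nest (floor 30 mm up, 20 mm deep, top at z = 50 mm) with 1 mm play; the nest has end claws that keep the holder upright when the jaw is open.
- jaw (a joint): Opening of the vice's jaw, m: about 0 shut, 0.030 fully open. It slides stiffly along the vice's +x (about 3 N friction) and stays where it is left. Shut, its 5 mm high tongue sits in the holder's window and blocks lifting; the tongue is out of the window from about 0.005 on; slide it 0.010 or more.
- jaw_handle (a point): Grip point on the jaw's upright red handle, which is 16 mm along the vice's x, 14 mm along y; its top is 13 mm above this point and it is free for 40 mm below. 60 mm behind the holder (vice +x) when shut. It moves with the jaw.
- holder_center (a point): Centre of the label holder, half-way up: an upright aluminium plate 5 mm thick (x), 80 mm wide (y), 70 mm high (z), about 80 g. This point is 35 mm above its lower edge. Along its top is a black grip bar 10 mm thick (x), 64 mm wide, 24 mm high, whose centre is 23 mm above this point: hold it there, closing along x. Its label is on its -x face. In the vice its axes are the vice's; a window 14 x 8 mm is cut in its foot, 5 to 13 mm above the lower edge.
- holder_left (a point): A point on the holder 35 mm along its +y from its centre, same height (the yellow end of the label, left as the robot sees it).
- rack: Small parts shelf, fixed to the table: wooden board 150 deep x 260 mm wide, top at 98 mm, a bin below. Its front faces the robot. Origin on the table below the middle of the slot; x points backward across the shelf, y left, z up. On its front edge is a grey label rail 110 mm wide: a slot open at the top between a front lip and a back wall, both with tops flared outward to 107 mm above the table. Bay 87 mm wide and slot 8 mm wide for the 80 x 5 mm holder.
- slot_mouth (a point): Middle of the slot's mouth where the flare ends, 100 mm above the table. Fully home, the holder's lower edge is 20 mm below this point (80 mm above the table), on two solid ledges.
- keeper (a joint): Travel of the orange spring strip in the slot, m: 0 up, 0.006 when the holder is fully home. The holder meets it 14 mm below the mouth; the spring pushes up with 2 N there and 8 N at home, so the holder rises 6 mm if let go.
- spare_tyre_2: Black loose tyre, 94 mm across, 38 mm high, origin under its centre; leave alone.
- nose_pliers: Blue-handled pliers, 138 x 85 x 11 mm, lying on the table, origin under the centre; leave alone.
- screw_dish: White round dish with screws, 108 mm across, 20 mm high, origin under its centre; leave alone.
Not all that is in view belongs to the job. What is shaped like the part that bears holder_center but orange or purple is not meant.

How it is judged:
By the outcome, as a careful person would: the job done as asked, in the order asked, and still so for the second after the job is handed in, while the arm keeps its last pose, push and grip.
It also fails if it takes over 48 s, if anything falls off the work surface, if the arm or the gripper's body presses on something with over 40 N, if the wrist force passes 120 N, or if a joint passes its speed limit or range.

### The arm

A 6-joint arm with a two-finger parallel gripper is mounted at the origin on a cart in front of the work surface, level with it; the furniture and walls round the work are solid. World frame = base frame: x ahead of the robot, y to its left, z up, the work surface at z = 0. Lengths are in m, angles in rad, forces in N, time in s.
With the tool pointing down it reaches from about 0.275 to 0.825 m from the base axis. Payload 5.2 kg.
Tool frame: the origin (TCP) lies at the very end of the fingers, on their centre line; the grasp point (between the pads) lies arm.grip_point_offset behind it (arm.grip_point_offset is the distance from the TCP to the grasp point, in m); z points along the fingers, y is the line along which they close (so a half turn about z gives the same grasp; the last joint's range is limited). The gripper opens to 93 mm and grips with 3 to 60 N. Pads are 15 mm wide; open, the fingers measure 128 mm over their backs; the gripper's body (75 mm by 188 mm) begins 65 mm behind the grasp point.
Start: joints at [1.11, 0.259, 1.535, -0, 1.348, -0.203], TCP at [0.14, 0.532, 0.196] pointing down, gripper open.
Joint ranges: [-3.14, 3.14], [-0.91, 2.08], [0.19, 2.58], [-1.22, 4.36], [0.22, 2.71], [-3.12, 3.12]. Speed limits (rad/s): [2.57, 2.57, 3.14, 3.14, 3.14, 3.14].

### API

Orientations are given as [roll, pitch, yaw] about the fixed x, y, z axes, in that order (R = Rz(yaw) Ry(pitch) Rx(roll)).
In Python, from plant import arm, cams gives the robot as it stands.
- The arm moves only by the shell command python3 -m inch 'ROWS'. ROWS is JSON, a list of rows, each a list of 3 entries, a list of its own where there are three numbers: the shift along the world's x, y, z in m, then the turn, a rotation vector about the world's x, y, z in degrees, then the finger opening in m, from 0 to 0.093. In form: [[[dx, dy, dz], [rx, ry, rz], jaw], ...]. A call has 1 to 20 rows; each row is the pose to reach, as a shift and turn from the pose commanded when the call began; what a row does not reach only later rows make up. A row lasts 1/10 s, in which the tool goes at most 50 mm and 8.59 degrees, less where a joint would pass 70% of its speed; a pose out of reach is approached as far as the arm can. A call with a gripper value outside its range is refused whole. The fingers move at their own pace and stop on an object; the grip force is fixed at half the most. Time passes only in rows, so rows that repeat a pose let the fingers close. It gives the time, the measured TCP pose, the force, the opening and the grip force at its end, in the units of the state.
- arm.sense(): the state, without advancing time (a new reading comes with each control period).
- cams.capture(name): name is "side" or "top" or "wrist"; returns the picture (384x512x3 uint8, blue, green, red); there is no depth.
- cams.camera_params(name): a dict with "fx", "fy", "cx", "cy" (pixels), "world_to_cam" (4x4, takes a point from world to camera coordinates). Camera axes: x right, y up, looking along -z (the intrinsics and any distortion apply to the point x, -y, -z); pixel columns grow to the right and rows downward; lengths in m; the calibration is good to about 2 mm. A picture is of the moment at which its call begins: read the wrist's pose just before it. camera_params takes no time and is no camera call; for the wrist camera it gives the pose at the moment of the call.
- arm.job_done(): hands the job in; it is judged then, once.
Trained networks look in the newest picture that a camera, given by its name, has taken for a name from the list of things; names that differ only in an ending like _2 or _b are one class to them, and where a whole thing is asked for, a point or a joint stands for the part that bears it (a point fixed in the world has none). Each returns a list of dicts, best first, with "confidence" (0 to 1); they miss things now and then, are a little off and sometimes report something else, mostly with a low value. They report only what shows in the picture. A call takes as long as a camera call. They do not tell look-alikes from the thing itself.
- cams.recognise(name, camera): "uv" ([column, row] in pixels, amid what is visible of it).
- cams.place_of(name, camera): "uv" ([column, row] in pixels: a listed point, or the origin of a listed thing).
The state is a dict: "time": time; "joint_positions": joint angles; "joint_velocities": joint speeds; "tau": joint torques, N m; "position": TCP position; "orientation": TCP orientation; "wrist_force": force on the tool from outside, world axes, zero at the start; "moment": the same for the moment, N m; "finger_gap": finger opening in m; "grip_force": force on a finger pad.
Only numpy, scipy, OpenCV 4.12 (cv2) and the standard library are available. Lean on these libraries where they do the work, as an engineer would, in place of code of your own. Each camera call takes 0.05 s, during which the arm holds its last target. There are 200 camera calls.

## Working session

There is one attempt and no reset: what is moved stays moved. The work goes in short steps, Python scripts to look and compute and a shell command to move; the robot and the scene stay as the last step left them, time stands still between calls to the robot, and variables do not carry over. Pictures are saved under pics/ and viewed, at most 10 in all, crops included, and the job is handed in when it is done.

```bash
ls; mkdir -p pics; cat > h.py <<'E'
import numpy as np, cv2
from plant import arm, cams
def P(c): return cams.camera_params(c)
def ray(c,uv,p=None):
    p=p or P(c); M=np.array(p["world_to_cam"]); R=M[:3,:3]; t=M[:3,3]
    d=np.array([(uv[0]-p["cx"])/p["fx"],-(uv[1]-p["cy"])/p["fy"],-1.])
    return -R.T@t, R.T@d
def atz(c,uv,z,p=None):
    o,d=ray(c,uv,p); return o+d*(z-o[2])/d[2]
def tri(obs):
    A=np.zeros((3,3));b=np.zeros(3)
    for o,d in obs:
        d=d/np.linalg.norm(d);Q=np.eye(3)-np.outer(d,d);A+=Q;b+=Q@o
    x=np.linalg.solve(A,b)
    return x,[np.linalg.norm(np.cross(x-o,d/np.linalg.norm(d))) for o,d in obs]
def proj(c,X,p=None):
    p=p or P(c); M=np.array(p["world_to_cam"]); q=M[:3,:3]@X+M[:3,3]
    return np.array([p["cx"]+p["fx"]*q[0]/-q[2],p["cy"]-p["fy"]*q[1]/-q[2]])
E
python3 - <<'E'
from h import *
ims=[]
for c in ["top","side","wrist"]:
    im=cams.capture(c); cv2.imwrite(f"pics/{c}0.png",im); 
    p=P(c); print(c,{k:(v if k!="world_to_cam" else np.round(-np.array(v)[:3,:3].T@np.array(v)[:3,3],3)) for k,v in p.items()})
    for n in ["jaw_handle","holder_center","holder_left","slot_mouth","vice","rack"]:
        print(n,[(np.round(r["uv"],1).tolist(),round(r["confidence"],2)) for r in cams.place_of(n,c)])
print(arm.sense(),arm.grip_point_offset)
E
```

```text
pics
top {'fx': 356.9521268677889, 'fy': 356.9521268677889, 'cx': 257.207200280233, 'cy': 194.33377838042136, 'world_to_cam': array([0.329, 0.031, 1.09 ])}
jaw_handle [([294.6, 156.0], 0.63)]
holder_center [([358.8, 225.3], 0.68), ([343.1, 182.6], 0.67), ([287.1, 176.8], 0.61), ([336.7, 140.7], 0.53), ([198.3, 169.1], 0.43)]
holder_left [([355.7, 184.5], 0.68), ([354.1, 212.1], 0.66), ([341.9, 159.0], 0.58), ([277.3, 171.9], 0.45)]
slot_mouth [([191.3, 166.3], 0.75)]
vice [([285.5, 179.1], 0.85), ([139.3, 235.7], 0.46)]
rack [([202.0, 170.1], 0.88)]
side {'fx': 474.8050265004545, 'fy': 474.8050265004545, 'cx': 255.8501150597292, 'cy': 185.77556892190253, 'world_to_cam': array([1.736, 0.275, 1.021])}
jaw_handle [([221.3, 206.2], 0.48)]
holder_center [([231.1, 195.0], 0.63), ([183.0, 173.9], 0.55), ([177.6, 221.0], 0.55), ([182.9, 199.1], 0.51)]
holder_left [([238.2, 201.5], 0.64), ([185.2, 180.5], 0.63), ([177.2, 211.5], 0.63), ([173.9, 196.3], 0.58)]
slot_mouth [([310.8, 203.6], 0.61), ([145.5, 205.0], 0.23)]
vice [([231.5, 216.1], 0.72)]
rack [([308.4, 230.8], 0.7)]
wrist {'fx': 299
[... 239 characters left out ...]
itions': array([ 1.11020119e+00,  2.58605008e-01,  1.53500724e+00,  3.03787330e-05,
        1.34801546e+00, -2.02764327e-01]), 'joint_velocities': array([ 3.25436591e-05, -2.00488602e-04, -3.27583827e-05,  4.82428345e-04,
        2.82931243e-04,  6.87272951e-04]), 'tau': array([-2.92975619e-04, -4.37210369e+01, -2.84312636e+01,  7.17395428e-02,
        3.13652633e-02, -9.40379039e-06]), 'position': array([0.14018651, 0.53183102, 0.19634713]), 'orientation': array([-3.14156428e+00, -3.60798529e-05,  2.88375513e+00]), 'wrist_force': array([0.50070838, 0.00792162, 0.45608985]), 'moment': array([ 0.01623253, -0.015107  , -0.0256735 ]), 'grip_force': 0.0, 'finger_gap': 0.09315034714487946} 0.0188
```

```bash
python3 - <<'E'
from h import *
t=cv2.imread("pics/top0.png");s=cv2.imread("pics/side0.png")
a=cv2.resize(t[100:300,100:400],(800,533),interpolation=2); cv2.imwrite("pics/topc.png",a)
b=cv2.resize(s[130:310,120:390],(800,533),interpolation=2); cv2.imwrite("pics/sidec.png",b)
def T(n,a,b,zs=None):
    x,e=tri([ray("top",a),ray("side",b)]); print(n,np.round(x,4),np.round(e,4))
T("handle",(294.6,156),(221.3,206.2))
T("hc",(287.1,176.8),(231.1,195)); T("hl",(277.3,171.9),(238.2,201.5))
T("slot",(191.3,166.3),(310.8,203.6)); T("vice",(285.5,179.1),(231.5,216.1)); T("rack",(202,170.1),(308.4,230.8))
E
```

```text
handle [ 0.568  -0.0704  0.0715] [0.003 0.003]
hc [ 0.5069 -0.0496  0.0747] [0.0003 0.0003]
hl [ 0.5237 -0.0219  0.0641] [0.0005 0.0005]
slot [0.5369 0.2198 0.1018] [0.0021 0.0021]
vice [ 0.5143 -0.05   -0.01  ] [0.0013 0.0013]
rack [ 0.546   0.2135 -0.0057] [0.0045 0.0045]
```

View pics/topc.png

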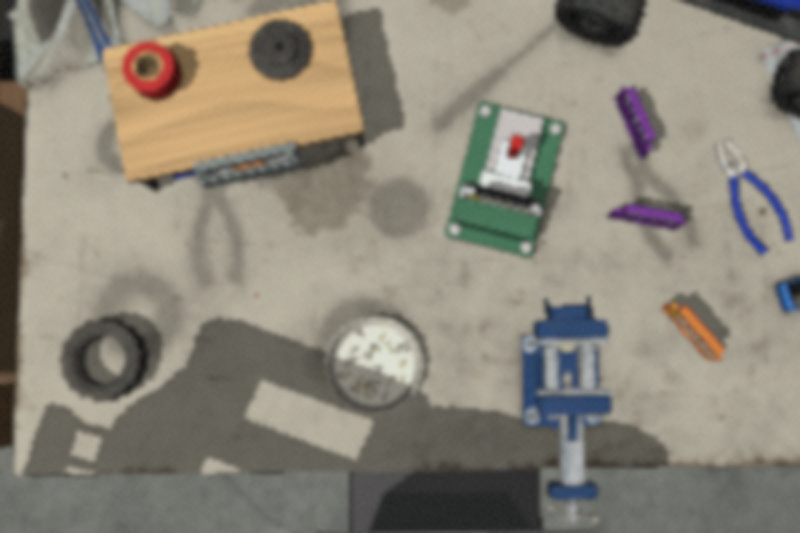

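View pics/sidec.png

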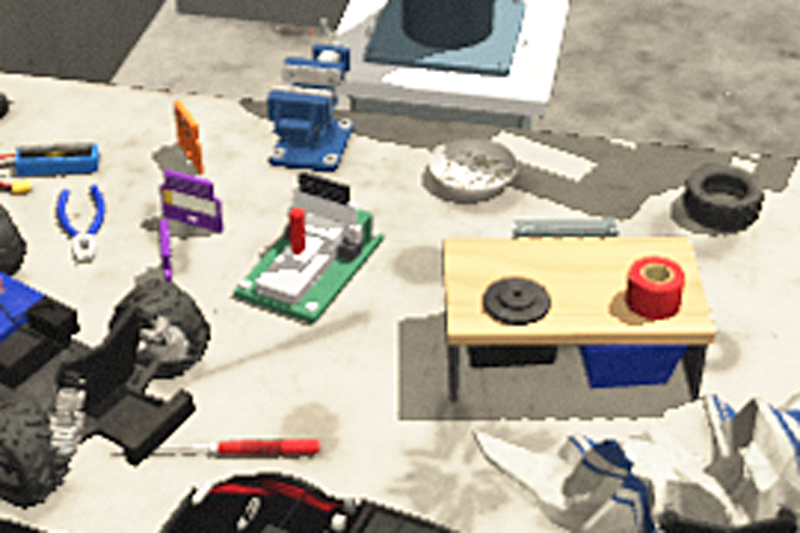

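The top crop shows the green vice at about (505,180), with the handle at (516,146). The rack's rail is at (247,163), and the purple and orange look-alikes are on the right. Vice yaw is about -14.6° and rack yaw about +11.4°. I'll look at the rack from the wrist on the way to the vice.

```bash
python3 -m inch '[[[0.04,-0.04,0.04],[0,0,-8],0.093],[[0.09,-0.09,0.08],[0,0,-16],0.093],[[0.13,-0.13,0.1],[0,0,-24],0.093],[[0.17,-0.17,0.1],[0,0,-32],0.093],[[0.21,-0.21,0.1],[0,0,-40],0.093],[[0.25,-0.25,0.1],[0,0,-48],0.093],[[0.28,-0.29,0.1],[0,0,-56],0.093],[[0.31,-0.33,0.1],[0,0,-64],0.093],[[0.34,-0.36,0.1],[0,0,-64],0.093],[[0.34,-0.38,0.1],[0,0,-64],0.093],[[0.34,-0.38,0.1],[0,0,-64],0.093],[[0.34,-0.38,0.1],[0,0,-64],0.093]]'
python3 - <<'E'
from h import *
c="wrist"
p=P(c); im=cams.capture(c); cv2.imwrite("pics/w1.png",im)
for n in ["slot_mouth","rack"]:
    for r in cams.place_of(n,c): print(n,np.round(r["uv"],1),round(r["confidence"],2),np.round(atz(c,r["uv"],.1 if n!="rack" else 0,p),4))
print(np.round(p["world_to_cam"],3).tolist(), arm.sense()["joint_positions"])
E
```

```text
time: 2.25
position: [0.4824, 0.1481, 0.2959]
orientation: [-3.141, 0.001, 1.761]
wrist_force: [0.5, 0.4, -0.2]
finger_gap: 0.093
grip_force: 0.0
slot_mouth [321.7 127. ] 0.97 [0.5502 0.2196 0.1   ]
rack [308.8 124.3] 0.56 [0.5506 0.2203 0.    ]
[[0.982, 0.19, -0.0, -0.501], [-0.184, 0.95, -0.253, 0.002], [-0.048, 0.249, 0.967, -0.5], [0.0, 0.0, 0.0, 1.0]] [ 8.48201983e-02  1.24215799e-01  1.46146160e+00  6.63044732e-04
  1.55641702e+00 -1.10741207e-01]
```

View pics/w1.png

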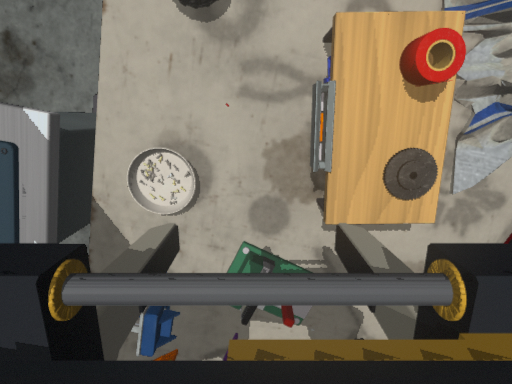

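The wrist view shows the rail at cols 313-335, rows 80-170, with the orange strip centred at about (321,127). That agrees with the network, and I'll refine the edges numerically. Next I look at the vice.

```bash
python3 -m inch '[[[0.01,-0.05,-0.01],[0,0,-8],0.07],[[0.02,-0.1,-0.02],[0,0,-16],0.06],[[0.03,-0.15,-0.03],[0,0,-24],0.05],[[0.04,-0.2,-0.03],[0,0,-25.5],0.05],[[0.05,-0.245,-0.03],[0,0,-25.5],0.05],[[0.05,-0.265,-0.03],[0,0,-25.5],0.05],[[0.05,-0.27,-0.03],[0,0,-25.5],0.05],[[0.05,-0.27,-0.03],[0,0,-25.5],0.05],[[0.05,-0.27,-0.03],[0,0,-25.5],0.05]]'
python3 - <<'E'
from h import *
c="wrist"
import json
p=P(c); im=cams.capture(c); cv2.imwrite("pics/w2.png",im)
json.dump({k:np.array(v).tolist() for k,v in p.items()},open("w2.json","w"))
for n,z in [("jaw_handle",.07),("holder_center",.065),("holder_left",.065),("vice",0)]:
    for r in cams.place_of(n,c): print(n,np.round(r["uv"],1),round(r["confidence"],2),np.round(atz(c,r["uv"],z,p),4))
E
```

```text
time: 3.3
position: [0.5301, -0.116, 0.2666]
orientation: [3.141, -0.001, 1.324]
wrist_force: [-0.3, 0.9, -0.3]
finger_gap: 0.0499
grip_force: 0.0
jaw_handle [284.1 129.6] 0.58 [ 0.5753 -0.0717  0.07  ]
holder_center [255.4 237.2] 0.71 [ 0.5044 -0.2055  0.065 ]
holder_center [233.3 128.6] 0.56 [ 0.5134 -0.0551  0.065 ]
holder_left [255.3 258.4] 0.77 [ 0.4963 -0.2368  0.065 ]
holder_left [304.3 229.5] 0.65 [ 0.5728 -0.2109  0.065 ]
holder_left [231.4  99.7] 0.59 [ 0.5203 -0.0207  0.065 ]
holder_left [234.3 127.3] 0.31 [ 0.5151 -0.0539  0.065 ]
vice [234.6 125. ] 0.57 [ 0.5112 -0.0518  0.    ]
```

View pics/w2.png

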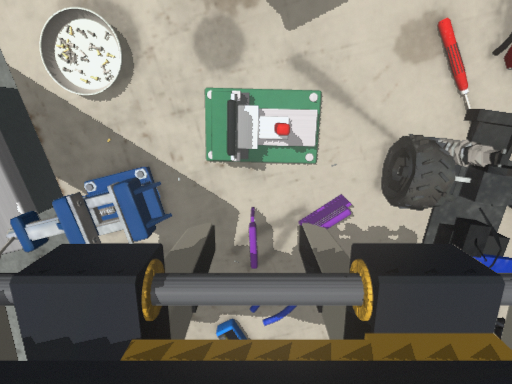

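The wrist view shows the vice square in the image, at cols 205-322, rows 88-163. The black grip bar is at cols 226-239, rows 92-162, and the red handle top at about (283,129). I'll refine these by segmentation.

```bash
python3 - <<'E'
from h import *
import json
p=json.load(open("w2.json")); im=cv2.imread("pics/w2.png"); h=cv2.cvtColor(im,cv2.COLOR_BGR2HSV)
def m(mask,roi):
    k=np.zeros_like(mask);x0,x1,y0,y1=roi;k[y0:y1,x0:x1]=mask[y0:y1,x0:x1];n,l,s,c=cv2.connectedComponentsWithStats(k)
    i=1+np.argmax(s[1:,4]); pts=np.argwhere(l==i)[:,::-1].astype(np.float32); return s[i],c[i],cv2.minAreaRect(pts)
bar=m((im.max(2)<60).astype(np.uint8),(218,250,85,170)); print("bar",bar)
red=m(((h[...,1]>150)&((h[...,0]<10)|(h[...,0]>170))).astype(np.uint8),(265,300,112,145)); print("red",red)
g=m(((h[...,0]>55)&(h[...,0]<85)&(h[...,1]>80)).astype(np.uint8),(195,335,80,170)); print("green",g)
box=cv2.boxPoints(bar[2]); print("bar corners z.1",np.round([atz(0,b,.1,p)[:2] for b in box],4).tolist())
print("bar c", atz(0,bar[2][0],.1,p))
gb=[(206,88),(322,88),(322,163),(206,163)]
print("green c",np.round([atz(0,b,.05,p)[:2] for b in cv2.boxPoints(g[2])],4).tolist(), np.round([atz(0,b,.0,p)[:2] for b in cv2.boxPoints(g[2])],4).tolist())
for z in(.075,.085,.095): print("red",z,np.round(atz(0,red[1],z,p),4))
print("tri top",tri([ray(0,red[1],p),ray("side",(220.2,201.5))]))
print("tri bar", tri([ray(0,bar[2][0],p),ray("side",(120+325/2.963,130+185/2.963))]))
# slot
for uv in [(193,162)]: print("slot top cam",atz("top",uv,.1))
E
python3 - <<'E'
import cv2,numpy as np
a=cv2.imread("pics/w1.png")[70:180,300:350]; cv2.imwrite("pics/w1c.png",cv2.resize(a,None,fx=5,fy=5,interpolation=0))
E
```

```text
bar (array([234, 134,   1,   2,   2], dtype=int32), array([234. , 134.5]), ((234.0, 134.5), (1.0, 0.0), -90.0))
red (array([276, 123,  14,  12, 139], dtype=int32), array([282.07913669, 128.50359712]), ((282.5, 128.5), (13.0, 11.0), 0.0))
green (array([ 205,   88,  116,   73, 2704], dtype=int32), array([246.73779586, 111.87536982]), ((262.5, 124.0), (72.0, 115.0), 90.0))
bar corners z.1 [[0.5152, -0.0617], [0.5152, -0.0617], [0.5155, -0.0606], [0.5155, -0.0606]]
bar c [ 0.51535266 -0.061122    0.1       ]
green c [[0.4904, 0.0023], [0.6328, -0.0335], [0.6151, -0.1241], [0.4641, -0.0862]] [[0.4836, 0.0085], [0.6436, -0.0317], [0.6236, -0.1336], [0.4539, -0.0909]]
red 0.075 [ 0.5728 -0.0695  0.075 ]
red 0.085 [ 0.5721 -0.069   0.085 ]
red 0.095 [ 0.5714 -0.0684  0.095 ]
tri top (array([ 0.5715969 , -0.06878915,  0.09322872]), [np.float64(0.000304383265859653), np.float64(0.00030438326585966705)])
tri bar (array([ 0.51321387, -0.05699065,  0.08866244]), [np.float64(0.004700353322984145), np.float64(0.004700353322984155)])
slot top cam [0.54934274 0.21747386 0.1       ]
```

View pics/w1c.png

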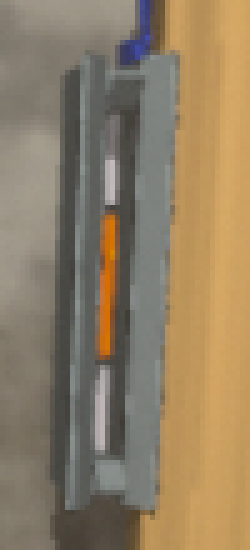

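In the rail crop, the lip's inner edge runs from (321,81) to (318,171) in full-image pixels and the back wall is at about col 328. I'll compute the yaw from these and zoom in on the grip bar.

```bash
python3 - <<'E'
from h import *
import json
p2=json.load(open("w2.json"))
a=cv2.imread("pics/w2.png")[80:175,195:330]; cv2.imwrite("pics/w2c.png",cv2.resize(a,None,fx=5,fy=5,interpolation=0))
# w1 pose: same camera mount, shift back
M=np.array([[0.982,0.19,-0.0,-0.501],[-0.184,0.95,-0.253,0.002],[-0.048,0.249,0.967,-0.5],[0,0,0,1]])
p1=dict(p2,world_to_cam=M)
def line(a,b,z):
    A,B=atz(0,a,z,p1),atz(0,b,z,p1); d=A-B; print(np.round(A,4),np.round(B,4),"yaw",np.degrees(np.arctan2(-d[0],d[1])),"mid",np.round((A+B)/2,4))
line((320.8,81),(317.6,171),.107)
line((335.6,81),(331,172),.107)
line((334,14),(327,222),.098)
line((328.5,85),(324.5,168),.107)
print(atz(0,(323.7,126.6),.107,p1))
g=cv2.cvtColor(cv2.imread("pics/w1.png"),cv2.COLOR_BGR2HSV)
E
```

```text
[0.5352 0.2712 0.107 ] [0.5574 0.1655 0.107 ] yaw 11.890906967068247 mid [0.5463 0.2184 0.107 ]
[0.5524 0.2745 0.107 ] [0.5745 0.1675 0.107 ] yaw 11.693578297994648 mid [0.5634 0.221  0.107 ]
[0.534  0.3458 0.098 ] [0.5891 0.0982 0.098 ] yaw 12.535745647397228 mid [0.5616 0.222  0.098 ]
[0.5452 0.2686 0.107 ] [0.5651 0.171  0.107 ] yaw 11.503072599305387 mid [0.5552 0.2198 0.107 ]
[0.55146728 0.22066536 0.107     ]
```

View pics/w2c.png

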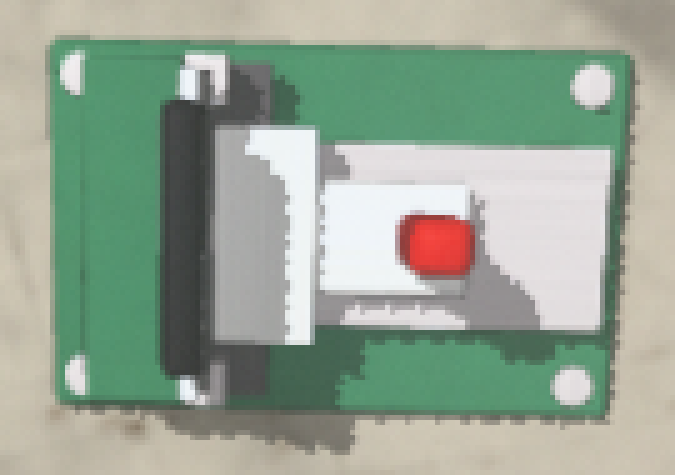

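The crop shows the grip-bar top at cols 162-203, rows 100-378, which is full-image centre (231.4,127.4). The handle top is at about (283,128.5).

```bash
python3 - <<'E'
from h import *
import json
p=json.load(open("w2.json"))
f=lambda x,y:(195+x/5-.4,80+y/5-.4)
b=atz(0,f(183,239),.1,p); print("bar",b)
A,B=atz(0,f(183,100),.1,p),atz(0,f(182,378),.1,p); d=A-B; print("yaw",np.degrees(np.arctan2(-d[0],d[1])),np.linalg.norm(d))
for z in (.083,.09,.095):
    h=atz(0,f(442,245),z,p); d=h-b; print(z,h,np.linalg.norm(d[:2]),np.degrees(np.arctan2(d[1],d[0])))
print(arm.sense()["position"],np.degrees(arm.sense()["orientation"]))
for s,t in (((80,45),(632,55)),((60,405),(605,415))):
    A,B=atz(0,f(*s),.01,p),atz(0,f(*t),.01,p); d=B-A; print("g",np.degrees(np.arctan2(d[1],d[0])),np.linalg.norm(d))
E
```

```text
bar [ 0.51432978 -0.05255772  0.1       ]
yaw -15.558405968730971 0.06277387528119081
0.083 [ 0.57330496 -0.06946011  0.083     ] 0.06134951463909088 -15.99239641382226
0.09 [ 0.57279027 -0.06905309  0.09      ] 0.060743118227772314 -15.75708750003185
0.095 [ 0.57242263 -0.06876236  0.095     ] 0.06031061601055301 -15.586114656811596
[ 0.53023843 -0.11693711  0.26662994] [ 1.79978232e+02 -5.51757518e-03  7.58285030e+01]
g -15.099877210422873 0.15512891550602909
g -15.171310173270397 0.16244237918621524
```

```bash
python3 -m inch '[[[0.03,0.03,-0.02],[0,0,-1.2],0.045],[[0.042,0.048,-0.06],[0,0,-1.2],0.045],[[0.042,0.048,-0.1],[0,0,-1.2],0.045],[[0.042,0.048,-0.14],[0,0,-1.2],0.045],[[0.042,0.048,-0.175],[0,0,-1.2],0.045],[[0.042,0.048,-0.195],[0,0,-1.2],0.045],[[0.042,0.048,-0.205],[0,0,-1.2],0.045],[[0.042,0.048,-0.205],[0,0,-1.2],0.045],[[0.042,0.048,-0.205],[0,0,-1.2],0.045],[[0.042,0.048,-0.205],[0,0,-1.2],0],[[0.042,0.048,-0.205],[0,0,-1.2],0],[[0.042,0.048,-0.205],[0,0,-1.2],0],[[0.042,0.048,-0.205],[0,0,-1.2],0],[[0.042,0.048,-0.205],[0,0,-1.2],0],[[0.042,0.048,-0.205],[0,0,-1.2],0]]'
```

```text
time: 5.05
position: [0.5728, -0.0704, 0.0619]
orientation: [3.14, 0.0, 1.301]
wrist_force: [1.2, -0.1, 4.2]
finger_gap: 0.0156
grip_force: 30.0
```

Gripped at 15.6 mm, as expected. Sliding the jaw open by about 20 mm, then releasing and rising.

```bash
python3 -m inch '[[[0.0039,-0.0011,0],[0,0,0],0],[[0.0077,-0.0021,0],[0,0,0],0],[[0.0116,-0.0032,0],[0,0,0],0],[[0.0154,-0.0043,0],[0,0,0],0],[[0.0193,-0.0053,0],[0,0,0],0],[[0.0193,-0.0053,0],[0,0,0],0],[[0.0193,-0.0053,0],[0,0,0],0]]'; python3 -m inch '[[[0,0,0],[0,0,0],0.045],[[0,0,0],[0,0,0],0.045],[[0,0,0],[0,0,0],0.045],[[0,0,0.03],[0,0,0],0.045],[[0,0,0.07],[0,0,0],0.045],[[0,0,0.11],[0,0,0],0.045],[[0,0,0.11],[0,0,0],0.045]]'
```

```text
time: 5.75
position: [0.5916, -0.0756, 0.0618]
orientation: [3.141, 0.0, 1.301]
wrist_force: [-1.4, 0.3, 5.0]
finger_gap: 0.0152
grip_force: 30.0
time: 6.45
position: [0.595, -0.0765, 0.1775]
orientation: [3.131, 0.0, 1.301]
wrist_force: [0.5, -1.2, 0.7]
finger_gap: 0.045
grip_force: 0.0
```

```bash
python3 -m inch '[[[-0.03,0.01,0],[0,0,0],0.03],[[-0.06,0.02,0],[0,0,0],0.03],[[-0.078,0.0225,-0.01],[0,0,0],0.03],[[-0.078,0.0225,-0.03],[0,0,0],0.03],[[-0.078,0.0225,-0.03],[0,0,0],0.03],[[-0.078,0.0225,-0.03],[0,0,0],0.03],[[-0.078,0.0225,-0.03],[0,0,0],0.03]]'; python3 - <<'E'
from h import *
c="wrist"
p=P(c); im=cams.capture(c); s=arm.sense(); print(s["position"],s["orientation"])
cv2.imwrite("pics/w3.png",im)
print([np.round(proj(c,np.array([.5145+.016*k,-.053+.0+k*.0,.1]),p),1) for k in(-1,0,1)])
E
```

```text
time: 7.15
position: [0.5142, -0.0532, 0.1418]
orientation: [3.141, 0.0, 1.301]
wrist_force: [-0.1, 0.5, 0.9]
finger_gap: 0.0298
grip_force: 0.0
[ 0.51435115 -0.05324911  0.14191527] [3.14048480e+00 4.80523685e-05 1.30077396e+00]
[array([239.4, 211.4]), array([258.6, 206.3]), array([277.9, 201.2])]
```

View pics/w3.png

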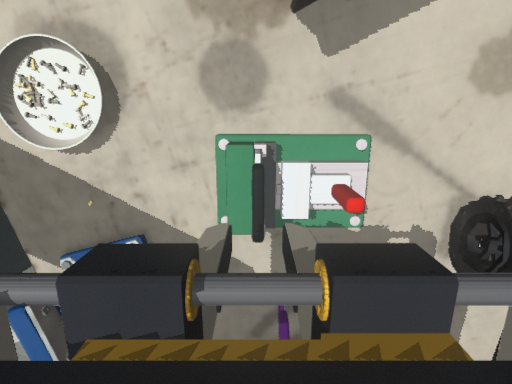

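The jaw is open. The bar lies at cols 253-264, rows 163-242, centre (258.5,203), midway between the fingers. Descending and gripping.

```bash
python3 -m inch '[[[0.001,0.002,-0.03],[0,0,0],0.03],[[0.001,0.002,-0.055],[0,0,0],0.03],[[0.001,0.002,-0.068],[0,0,0],0.03],[[0.001,0.002,-0.072],[0,0,0],0.03],[[0.001,0.002,-0.072],[0,0,0],0.03],[[0.001,0.002,-0.072],[0,0,0],0],[[0.001,0.002,-0.072],[0,0,0],0],[[0.001,0.002,-0.072],[0,0,0],0],[[0.001,0.002,-0.072],[0,0,0],0],[[0.001,0.002,-0.072],[0,0,0],0]]'
```

```text
time: 8.2
position: [0.5152, -0.0512, 0.0702]
orientation: [3.14, 0.0, 1.301]
wrist_force: [-0.2, 0.6, 4.4]
finger_gap: 0.0097
grip_force: 30.0
```

```bash
python3 -m inch '[[[0,0,0.005],[0,0,0],0],[[0,0,0.015],[0,0,0],0],[[0,0,0.03],[0,0,0],0],[[0,0,0.05],[0,0,0],0],[[0,0,0.08],[0,0,0],0],[[0,0,0.11],[0,0,0],0],[[0,0,0.13],[0,0,0],0],[[0,0,0.13],[0,0,0],0],[[0,0,0.13],[0,0,0],0]]'; python3 - <<'E'
from h import *
c="wrist"; p=P(c); s=arm.sense(); im=cams.capture(c); cv2.imwrite("pics/w4.png",im); print(s["position"],np.degrees(s["orientation"]))
print(cams.place_of("holder_left",c),cams.place_of("holder_center",c))
sd=cams.capture("side"); 
for n in("holder_center","holder_left"): print(cams.place_of(n,"side"))
t=np.array(s["position"]); uv=proj("side",t); print(uv)
x0,y0=(uv-[70,60]).astype(int); cr=sd[y0:y0+120,x0:x0+140]
out=np.hstack([cv2.resize(cr,(400,343),interpolation=0),cv2.resize(im[150:384,150:423],(400,343),interpolation=0)]); cv2.imwrite("pics/c4.png",out); print(x0,y0)
E
```

```text
time: 9.1
position: [0.5141, -0.0508, 0.1992]
orientation: [-3.141, -0.0, 1.301]
wrist_force: [-0.2, -0.3, -1.8]
finger_gap: 0.0096
grip_force: 30.0
[ 0.51412918 -0.05084058  0.19922476] [-1.79994304e+02 -1.01208685e-03  7.45293826e+01]
[{'uv': [253.9, 175.7], 'confidence': 0.84}] []
[{'uv': [183.1, 199.5], 'confidence': 0.82}, {'uv': [228.6, 162.7], 'confidence': 0.53}, {'uv': [181.7, 175.4], 'confidence': 0.51}, {'uv': [173.9, 219.5], 'confidence': 0.41}]
[{'uv': [176.1, 197.0], 'confidence': 0.75}, {'uv': [218.5, 208.5], 'confidence': 0.7}, {'uv': [237.7, 165.4], 'confidence': 0.68}, {'uv': [186.6, 178.8], 'confidence': 0.53}, {'uv': [177.9, 211.1], 'confidence': 0.37}]
[228.92231353 164.78135264]
158 104
```

View pics/c4.png

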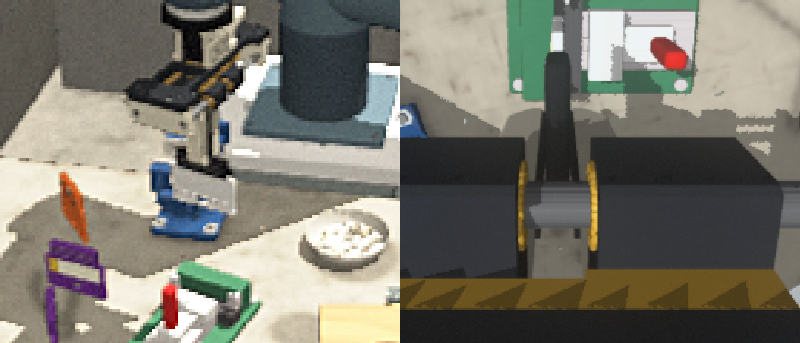

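Held and upright, with the jaw open behind it. The visible bar end is at about wrist pixel (257,185). Now the holder's lateral offset in the grip.

```bash
python3 - <<'E'
from h import *
c="wrist"; p=P(c); s=arm.sense(); t=np.array(s["position"]); yaw=s["orientation"][2]-np.pi/2
ex=np.array([np.cos(yaw),np.sin(yaw)]);ey=np.array([-ex[1],ex[0]])
for n,uv,z in(("bar end(32)",(257,185.5),t[2]+.030),("left(35)",(253.9,175.7),t[2]-.005)):
    d=(atz(c,uv,z,p)-t)[:2]; print(n,d@ex,d@ey)
d=(tri([ray(c,(253.9,175.7),p),ray("side",(237.7,165.4))])); print(d, (d[0]-t)[:2]@ey, d[0][2]-t[2])
im=cv2.imread("pics/w4.png"); print(im[175:200,257].tolist())
E
```

```text
bar end(32) -0.0010871482596925344 0.03384318892682158
left(35) -0.0031719841613527954 0.03239187955928036
(array([ 0.52041463, -0.01869912,  0.20452745]), [np.float64(0.0020511151062132162), np.float64(0.0020511151062131265)]) 0.03266441790946112 0.006303782712455852
[[247, 243, 238], [247, 242, 237], [247, 243, 237], [247, 243, 238], [247, 243, 237], [247, 243, 237], [247, 243, 237], [247, 244, 238], [243, 237, 230], [190, 181, 172], [53, 55, 49], [53, 56, 50], [53, 56, 51], [52, 54, 51], [54, 56, 51], [55, 57, 53], [55, 58, 52], [54, 55, 50], [56, 58, 53], [57, 59, 54], [57, 56, 53], [56, 57, 53], [57, 58, 55], [59, 59, 57], [61, 59, 56]]
```

```bash
python3 -m inch '[[[0.005,0.04,0.01],[0,0,4],0],[[0.01,0.08,0.01],[0,0,9],0],[[0.015,0.12,0.01],[0,0,14],0],[[0.02,0.16,0.01],[0,0,19],0],[[0.026,0.2,0.01],[0,0,24],0],[[0.032,0.235,0.01],[0,0,27.3],0],[[0.036,0.26,0],[0,0,27.3],0],[[0.037,0.268,-0.015],[0,0,27.3],0],[[0.037,0.27,-0.03],[0,0,27.3],0],[[0.037,0.27,-0.035],[0,0,27.3],0],[[0.037,0.27,-0.035],[0,0,27.3],0],[[0.037,0.27,-0.035],[0,0,27.3],0]]'; python3 - <<'E'
from h import *
c="wrist"; p=P(c); s=arm.sense(); im=cams.capture(c); cv2.imwrite("pics/w5.png",im); print(s["position"],np.degrees(s["orientation"]))
print(cams.place_of("slot_mouth",c),cams.place_of("holder_left",c))
sd=cams.capture("side"); cv2.imwrite("pics/s5.png",sd)
tp=cams.capture("top"); cv2.imwrite("pics/t5.png",tp)
t=np.array(s["position"]); uv=proj("side",t); x0,y0=(uv-[50,30]).astype(int); print(x0,y0)
out=np.hstack([cv2.resize(sd[y0:y0+86,x0:x0+86],(400,400),interpolation=0),cv2.resize(im[60:260,160:360],(400,400),interpolation=0)]); cv2.imwrite("pics/c5.png",out)
E
```

```text
time: 10.6
position: [0.5518, 0.2182, 0.1646]
orientation: [3.141, 0.0, 1.776]
wrist_force: [-0.1, 0.3, -0.5]
finger_gap: 0.0097
grip_force: 30.0
[0.5517757  0.2182458  0.16456382] [1.79993863e+02 1.15233426e-02 1.01768764e+02]
[{'uv': [256.2, 198.0], 'confidence': 0.92}] [{'uv': [256.8, 177.5], 'confidence': 0.67}]
261 160
```

View pics/c5.png

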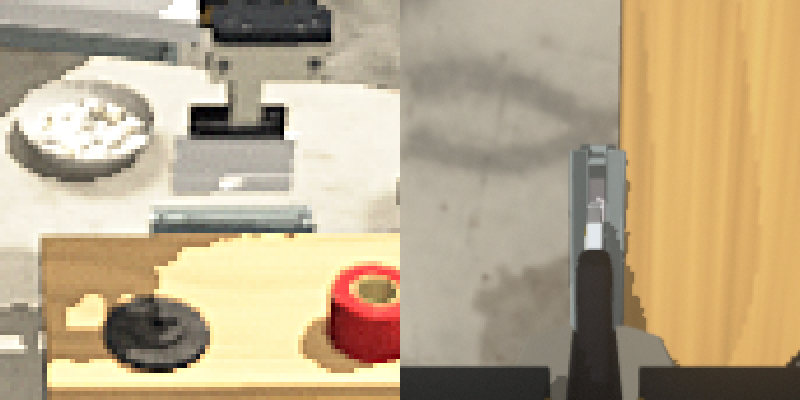

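Left half: the holder hangs above the rail. Right half: the bar is at crop col 595 and the rail spans 571-625 with its far end at row 148. Computing the residual offset.

```bash
python3 - <<'E'
from h import *
c="wrist"; p=P(c); s=arm.sense(); t=np.array(s["position"]); yaw=s["orientation"][2]-np.pi/2
ex=np.array([np.cos(yaw),np.sin(yaw)]);ey=np.array([-ex[1],ex[0]])
im=cv2.imread("pics/w5.png")
f=lambda x,y:(160+(x-400)/2-.25,60+y/2-.25)
for n,a,z in [("rail far L",f(571,148),.107),("rail far R",f(625,148),.107),("rail near L",f(571,300),.107),("rail R near",f(623,300),.107),("bar far L",f(583,255),t[2]+.03),("bar far R",f(611,255),t[2]+.03),("bar L n",f(577,320),t[2]+.03),("bar R n",f(618,320),t[2]+.03)]:
    d=(atz(c,a,z,p)-t)[:2]; print(n,np.round(np.array([d@ex,d@ey])*1e3,1))
for r in (140,160,170,180): print(r,im[r,243:276].mean(1).astype(int).tolist())
uv=(256.2,198); d=(atz(c,uv,.1,p)-t)[:2]; print("net slot",d@ex,d@ey)
uv=(256.8,177.5); d=(atz(c,uv,t[2]-.005,p)-t)[:2]; print("net left",d@ex,d@ey)
E
```

```text
rail far L [-10.1  56.9]
rail far R [11.6 56.9]
rail near L [-10.7  -7.2]
rail R near [11.6 -7.2]
bar far L [-3.9 33.4]
bar far R [ 3.7 33.4]
bar L n [-5.7 14.8]
bar R n [ 5.7 14.8]
140 [151, 143, 155, 123, 108, 108, 108, 107, 106, 106, 128, 136, 158, 165, 164, 166, 164, 164, 164, 146, 128, 140, 144, 144, 144, 144, 145, 141, 150, 132, 116, 159, 167]
160 [170, 147, 156, 125, 106, 106, 106, 104, 103, 104, 126, 118, 132, 137, 136, 172, 179, 193, 205, 134, 120, 138, 144, 143, 143, 144, 144, 144, 128, 109, 109, 158, 165]
170 [168, 148, 151, 124, 108, 105, 105, 105, 105, 103, 129, 148, 150, 151, 149, 148, 149, 118, 177, 123, 136, 135, 139, 142, 141, 143, 143, 154, 131, 104, 158, 168, 166]
180 [168, 145, 149, 125, 106, 105, 107, 105, 105, 183, 213, 228, 232, 232, 231, 231, 231, 198, 121, 85, 100, 100, 98, 97, 96, 95, 97, 148, 130, 100, 104, 153, 164]
net slot -0.0013003757799985765 0.001358341609575484
net left -0.000872562889086152 0.031740487555694204
```

Bar and rail agree within about 0.5 mm in both directions. Inserting, first to just above the spring.

```bash
python3 -m inch '[[[0.0004,0.0006,-0.007],[0,0,0],0],[[0.0004,0.0006,-0.014],[0,0,0],0],[[0.0004,0.0006,-0.02],[0,0,0],0],[[0.0004,0.0006,-0.026],[0,0,0],0],[[0.0004,0.0006,-0.032],[0,0,0],0],[[0.0004,0.0006,-0.036],[0,0,0],0],[[0.0004,0.0006,-0.036],[0,0,0],0],[[0.0004,0.0006,-0.036],[0,0,0],0]]'
```

```text
time: 11.65
position: [0.552, 0.2196, 0.1283]
orientation: [-3.142, -0.0, 1.777]
wrist_force: [0.6, -1.4, -1.0]
finger_gap: 0.0095
grip_force: 30.0
```

```bash
python3 -m inch '[[[0,0,-0.002],[0,0,0],0],[[0,0,-0.004],[0,0,0],0],[[0,0,-0.006],[0,0,0],0],[[0,0,-0.007],[0,0,0],0],[[0,0,-0.007],[0,0,0],0],[[0,0,-0.007],[0,0,0],0]]'; python3 -m inch '[[[0,0,-0.001],[0,0,0],0],[[0,0,-0.002],[0,0,0],0],[[0,0,-0.002],[0,0,0],0],[[0,0,-0.002],[0,0,0],0]]'
```

```text
time: 12.25
position: [0.5524, 0.2197, 0.1221]
orientation: [3.14, 0.0, 1.777]
wrist_force: [-0.1, -0.7, 4.8]
finger_gap: 0.0095
grip_force: 30.0
time: 12.65
position: [0.5526, 0.2198, 0.1204]
orientation: [3.14, 0.0, 1.777]
wrist_force: [-0.2, -1.6, 6.8]
finger_gap: 0.0097
grip_force: 30.0
```

```bash
python3 -m inch '[[[0,0,-0.001],[0,0,0],0],[[0,0,-0.002],[0,0,0],0],[[0,0,-0.002],[0,0,0],0],[[0,0,-0.002],[0,0,0],0]]'; python3 -m inch '[[[0,0,-0.001],[0,0,0],0],[[0,0,-0.001],[0,0,0],0],[[0,0,-0.001],[0,0,0],0]]'
```

```text
time: 13.05
position: [0.5533, 0.22, 0.1201]
orientation: [3.137, 0.0, 1.777]
wrist_force: [-2.3, 0.0, 14.7]
finger_gap: 0.0091
grip_force: 30.1
time: 13.35
position: [0.554, 0.2201, 0.12]
orientation: [3.135, 0.0, 1.777]
wrist_force: [-2.2, -0.5, 18.1]
finger_gap: 0.0099
grip_force: 30.2
```

```bash
python3 -m inch '[[[0,0,0],[0,0,0],0],[[0,0,0],[0,0,0],0],[[0,0,0],[0,0,0],0],[[0,0,0],[0,0,0],0],[[0,0,0],[0,0,0],0],[[0,0,0],[0,0,0],0],[[0,0,0],[0,0,0],0],[[0,0,0],[0,0,0],0]]'; python3 - <<'E'
from h import *
im=cams.capture("wrist"); sd=cams.capture("side"); t=np.array(arm.sense()["position"]); uv=proj("side",t); x0,y0=(uv-[50,30]).astype(int)
out=np.hstack([cv2.resize(sd[y0:y0+86,x0:x0+86],(400,400),interpolation=0),cv2.resize(im[60:260,160:360],(400,400),interpolation=0)]); cv2.imwrite("pics/c6.png",out)
E
```

```text
time: 14.15
position: [0.554, 0.2201, 0.12]
orientation: [3.135, 0.0, 1.777]
wrist_force: [-1.9, 0.3, 18.9]
finger_gap: 0.0093
grip_force: 30.2
```

View pics/c6.png

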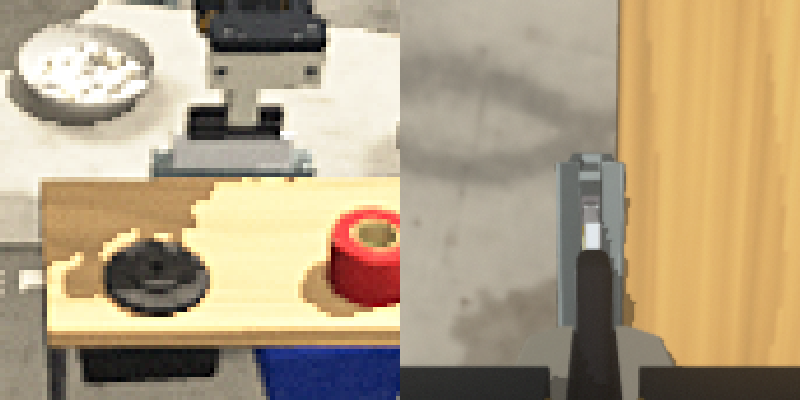

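The holder sits level in the slot, with its foot behind the lip (left half) and the bar in line with the slot (right half). Height is steady at home with 18.9 N of press against the 8 N spring, so I'm handing in.

```bash
python3 -c "
from plant import arm
print(arm.job_done())"
```

```text
the job is handed in; nothing more can be done
None
```

The job is handed in: I slid the jaw open about 19 mm and left it open, then seated the holder in the rack slot, label facing the robot, where the gripper still holds it home with about 19 N.

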